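Seat a specimen bar in the comparator corner under the height gauge

ROBOT

A 7-joint arm with a two-finger parallel gripper is mounted at the origin on a cart in front of the work surface, level with it; the furniture and walls round the work are solid. World frame = base frame: x ahead of the robot, y to its left, z up, the work surface at z = 0. Lengths are in m, angles in degrees, forces in N, time in s.
With the tool pointing down it reaches from about 0.425 to 0.95 m from the base axis. Payload 4.7 kg.
Tool frame: the origin (TCP) lies between the finger pads; the fingertips stand 22 mm ahead of it and the grasp point (between the pads) lies 3 mm ahead of it; z points along the fingers, x is the direction in which the jaws open and shut, and the axes are right-handed (so a half turn about z gives the same grasp; the last joint's range is limited). The gripper opens to 85 mm and grips with 20 to 120 N. Pads are 22 mm wide; open, the fingers measure 114 mm over their backs; the gripper's body (76 mm by 85 mm) begins 54 mm behind the grasp point. The pads swing forward as they close: fully open they stand 13 mm farther back than shut.
Start: joints at [-67.546, 26.849, -2.785, 87.806, 1.381, 65.374, -4.715], TCP at [0.276, 0.616, 0.253] pointing down, gripper open.
Joint ranges: [-148.3, 148.3], [-19.14, 114.17], [-79.39, 73.82], [5.75, 140.21], [-59.74, 239.74], [12.07, 113.84], [-152.46, 152.46]. Speed limits (degrees/s): [147.25, 147.25, 180, 180, 180, 180, 180].

INTERFACE

Orientations are given as [roll, pitch, yaw] about the fixed x, y, z axes, in that order (R = Rz(yaw) Ry(pitch) Rx(roll)).
In Python, from rig import telemetry, optics, finish_job gives the robot as it stands.
- The arm moves only by the shell command python3 -m jog 'ROWS' [FORCE]. ROWS is JSON, a list of rows, each a list of 7 numbers: the closure, from 0 (fully open) to 1 (shut), then the shift along the tool's x, y, z in cm, then the turn, a rotation vector about the tool's x, y, z in degrees. A call has 1 to 8 rows; each row is the pose to reach, as a shift and turn from the pose measured when the call began, along the tool's axes at that moment; what a row does not reach only later rows make up. A row lasts 1/8 s, in which the tool goes at most 62.5 mm and 10.7 degrees, less where a joint would pass 70% of its speed; a pose out of reach is approached as far as the arm can. A call with a gripper value outside its range is refused whole. The fingers move at their own pace and stop on an object; FORCE is the grip in N (left out, the last holds). Time passes only in rows, so rows that repeat a pose let the fingers close. It gives the time, the measured TCP pose, the force and the opening at its end, in the units of the state.
- telemetry.observe(): the state, without advancing time (a new reading comes with each control period).
- optics.capture(name): name is "scene" or "top"; returns (picture, depth): 420x560x3 uint8, red, green, blue; 420x560 float32, m along the optical axis (not along the pixel's ray), 0 where there is no reading.
- optics.camera_model(name): a dict with "fovy" (degrees; the focal length in pixels is half the picture's height over the tangent of half this angle, whatever the lens; pixels are square), "cx", "cy" (the principal point, pixels), "world_from_camera" (4x4, takes a point from camera to world coordinates). Camera axes: x right, y down, z forward; pixel columns grow to the right and rows downward; lengths in m; the calibration is good to about 2 mm. A picture is of the moment at which its call begins. camera_model takes no time and is no camera call.
- finish_job(): hands the job in, once; it reports no verdict.
The state is a dict: "clock": time; "q": joint angles; "dq": joint speeds; "joint_efforts": joint torques, N m; "position": TCP position; "tool_rot": TCP orientation; "contact_force": force on the tool from outside, world axes, zero at the start; "moment": the same for the moment, N m; "finger_gap": opening from 0.0 (shut) to 1.0 (fully open).
Only numpy, scipy, OpenCV 4.12 (cv2) and the standard library are available. Lean on these libraries where they do the work, as an engineer would, in place of code of your own. Each camera call takes 0.05 s, during which the arm holds its last target.

TASK

The aluminium specimen bar lies loose on the green comparator stand. Push the gauge's red knob down until the sprung brass foot rests on the bar and is pushed in by about 5 mm, and take your hand off the knob; then grip the free end of the bar and slide it flat along the plate, under the foot, into the corner until it is squarely home against both the end stop and the side stop. Finish while still gripping the bar and pressing it firmly against both stops, with the foot still pushed in about 5 mm on top of it, and leave the two specimen mounts and the eyepiece beside the stand alone.

Things in the scene. Friction and masses are not known exactly. Their poses are not given: they have to be found in the camera images.
- comparator: Fixed comparator stand. Green base plate 214 (x) x 100 (y) x 12 mm with a dark steel top, two steel stops, and at its +x end a column (x 87, y 4 mm, 94 mm high) whose arm (75 to 87 mm above the desk) holds the gauge at x 28, y 4 mm. Origin: centre of the plate's underside, on the desk; x along the plate to the column (away from the robot within 0.3 rad), y left, z up.
- bar_home (a point): Point fixed on the stand where the bar's origin lies when the bar is home against both stops: x -13, y 8, z 12 mm of the stand. Axes as the stand's; the home bar's long side is parallel to x.
- end_stop: Steel end stop 10 (x) x 50 (y) x 20 mm high on the plate, fixed to the stand; origin at the centre of its underside, at x = 67, y = 0, z = 12 mm of the stand. Its face towards -x of the stand (at x = 62 mm) takes the end of the bar.
- side_stop: Low steel side stop, a rail 135 (x) x 10 (y) x 10 mm high on the plate, fixed to the stand; origin at the centre of its underside, at x = -17.5, y = 35, z = 12 mm of the stand. Its face towards -y of the stand (at y = 30 mm) takes the long side of the bar. Its top is 22 mm above the desk, so fingers can hold the bar's upper part above it.
- bar: Loose aluminium bar 150 (x) x 44 (y) x 36 mm high, 0.36 to 0.54 kg, two round dark specimens in its top; slides easily (friction 0.2). Origin: centre of its underside; x along it. It starts flat on the plate (top 48 mm above the desk), its +x end under the gauge foot, 6 to 22 mm short of the end stop and about 2 to 24 mm from the side stop, turned up to 0.09 rad. Grip its -x end.
- gauge_plunger (a joint): Slide of the gauge plunger (steel rod with a red knob, 24 mm across and 12 mm thick, on top): metres pushed down from fully raised, 0 to 0.027, starting somewhere in 0.004 to 0.012. Stiff friction of about 5 N keeps it where it is left. With the foot on the bar, the foot is pushed in by 5 mm when this reads 0.023.
- knob_top (a point): Centre of the flat top of the red knob, 130 mm above the desk minus the value of gauge_plunger (107 mm above the desk when the foot is pushed in by 5 mm on the bar).
- gauge_foot (a joint): Slide of the sprung brass foot in the plunger's lower end: metres it is pushed in, 0 hanging free, 0.010 fully in; weak spring, about 1 N at 5 mm.
- foot_tip (a point): Rounded lower tip of the 6.4 mm thick brass foot; at gauge_plunger 0 and gauge_foot 0 it is 66 mm above the desk.
- red_mount: Bystander: red round specimen mount, 30 mm across, 16 mm high, on the desk on the -y side of the stand. Origin: centre of its underside.
- green_mount: Bystander: green round specimen mount, 30 mm across, 16 mm high, on the desk on the -y side of the stand. Origin: centre of its underside.
- eyepiece: Bystander: black microscope eyepiece, 35 mm across, 45 mm high, on the desk on the +y side of the stand. Origin: centre of its underside.
There are look-alikes about, which are no part of the job. Of the things that look like the comparator, the larger one is meant. Of the things shaped like the bar, the aluminium one is meant.

How it is judged:
By the outcome, as a careful person would: the job done as asked, in the order asked, and still so for the second after the job is handed in, while the arm keeps its last pose, push and grip.
It also fails if it takes over 48 s, if anything falls off the work surface, if the arm or the gripper's body presses on something with over 40 N, if the wrist force passes 120 N, or if a joint passes its speed limit or range.

## Working session

There is one attempt and no reset: what is moved stays moved. The work goes in short steps, Python scripts to look and compute and a shell command to move; the robot and the scene stay as the last step left them, time stands still between calls to the robot, and variables do not carry over. Pictures are saved under pics/ and viewed, and the job is handed in when it is done.

```bash
mkdir -p pics; ls
cat > h.py <<'E'
import numpy as np, cv2
from rig import telemetry, optics
def cam(n):
    m=optics.camera_model(n); f=210/np.tan(np.radians(m['fovy'])/2); return f,m['cx'],m['cy'],np.array(m['world_from_camera']),m
def ray(n,u,v,z):
    f,cx,cy,T,_=cam(n); d=T[:3,:3]@np.array([(u-cx)/f,(v-cy)/f,1]); o=T[:3,3]; return o+d*(z-o[2])/d[2]
def proj(n,p):
    f,cx,cy,T,_=cam(n); c=T[:3,:3].T@(np.array(p)-T[:3,3]); return c[0]/c[2]*f+cx,c[1]/c[2]*f+cy
def cloud(n,depth):
    f,cx,cy,T,_=cam(n); v,u=np.mgrid[:420,:560]; P=np.stack([(u-cx)/f*depth,(v-cy)/f*depth,depth],-1); return P@T[:3,:3].T+T[:3,3]
def snap(n,tag):
    a,d=optics.capture(n); cv2.imwrite(f'pics/{tag}.png',a[:,:,::-1]); np.savez(f'pics/{tag}.npz',a=a,d=d); return a,d
E
python3 - <<'E'
from h import *
print(telemetry.observe())
for n in('scene','top'):
    print(optics.camera_model(n)); snap(n,n+'0')
E
```

```text
pics
{'clock': 0.0, 'q': array([-67.54364437,  26.89853561,  -2.7851289 ,  87.87263489,
         1.38122536,  65.37323738,  -4.71490236]), 'dq': array([-0.07876145,  0.02921671, -0.06487601, -0.06194478, -0.05619308,
        0.04868019, -0.08147925]), 'joint_efforts': array([-7.98147848e-04, -5.10305572e+01, -4.70330031e-02, -2.37723416e+01,
        1.06435354e-02,  7.34943431e-03,  9.46345295e-06]), 'position': array([0.27552199, 0.61563507, 0.25225498]), 'tool_rot': array([1.79996058e+02, 1.10765119e-01, 6.58910296e+01]), 'contact_force': array([-0.39840065,  0.64044591,  0.57048057]), 'moment': array([-0.04407509,  0.01309918,  0.01564168]), 'finger_gap': 0.9986776115813124}
{'fovy': 42.39599394580854, 'cx': 287.9621018672924, 'cy': 207.64161301968738, 'world_from_camera': array([[ 0.87374349, -0.28352595,  0.39520293,  0.07649584],
       [-0.48633535, -0.49742915,  0.71836075, -0.78770207],
       [-0.00708846, -0.81986418, -0.57251418,  0.743943  ],
       [ 0.        ,  0.        ,  0.        ,  1.        ]])}
{'fovy': 46.23513175239553, 'cx': 278.5690370148013, 'cy': 211.54088816960078, 'world_from_camera': array([[-0.03326282, -0.97703339,  0.21047408,  0.27684131],
       [-0.99944576,  0.03279644, -0.00570696,  0.026247  ],
       [-0.00132691, -0.21054725, -0.97758278,  1.22813492],
       [ 0.        ,  0.        ,  0.        ,  1.        ]])}
```

View pics/scene0.png

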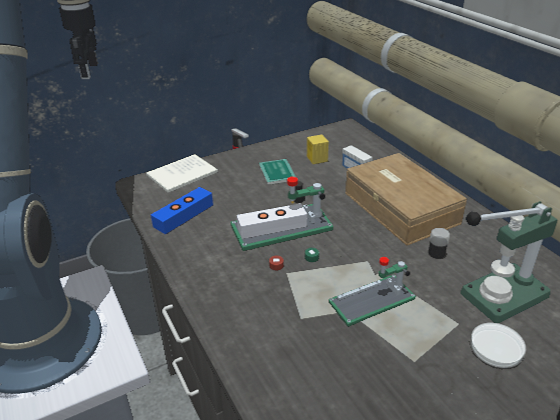

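View pics/top0.png

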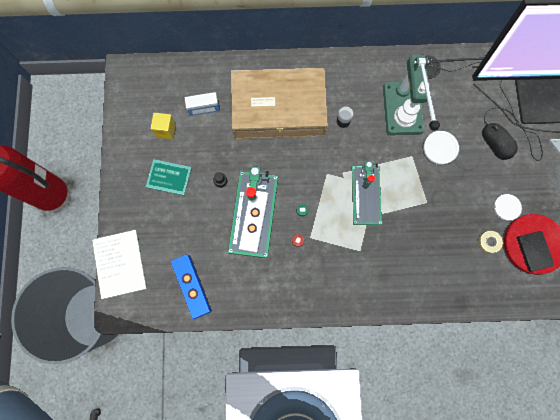

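Stand candidates in the top view are the green base at (253,213), which is larger and holds the aluminium bar, and the small one at (367,193). Bar candidates are aluminium (253,222) and blue (190,287). The large stand and the aluminium bar fit the description; I'll confirm that in an enlarged crop.

Run:
```python
from h import *
a=np.load('pics/top0.npz')['a'];s=np.load('pics/scene0.npz')['a']
c1=cv2.resize(a[160:265,205:315],(440,420),interpolation=cv2.INTER_CUBIC)
cv2.imwrite('pics/crop1.png',c1[:,:,::-1])
c2=cv2.resize(s[165:275,220:345],(750,660)[:2] and (680,598),interpolation=cv2.INTER_CUBIC)
cv2.imwrite('pics/crop2.png',c2[:,:,::-1])
```

```text
(no output)
```

View pics/crop1.png

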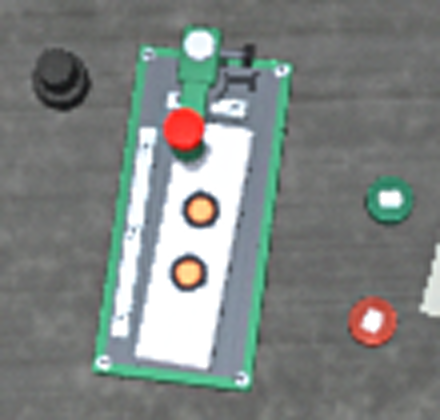

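View pics/crop2.png

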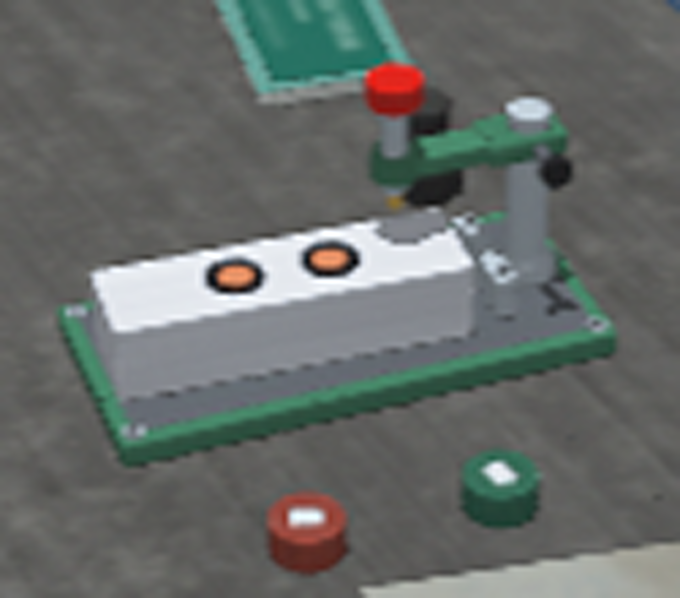

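```bash
cat > meas.py <<'E'
from h import *
def stand(a):
    hsv=cv2.cvtColor(a,cv2.COLOR_RGB2HSV); g=((hsv[...,0]>60)&(hsv[...,0]<90)&(hsv[...,1]>100)).astype(np.uint8); 
    g[:, :222]=0; g[:,282:]=0; g[:165]=0; g[265:]=0
    L=[];R=[]
    for v in range(178,248):
        u=np.where(g[v])[0]
        L.append(ray('top',u.min()-.5,v,.012)[:2]); R.append(ray('top',u.max()+.5,v,.012)[:2])
    B=[]
    for u in range(232,264):
        v=np.where(g[:,u])[0].max(); B.append(ray('top',u,v+.5,.012)[:2])
    def fl(p):
        p=np.array(p); 
        vx,vy,x,y=cv2.fitLine(p.astype(np.float32),cv2.DIST_HUBER,0,.001,.001).ravel(); return np.array([x,y],float),np.array([vx,vy],float)
    l,r,b=fl(L),fl(R),fl(B)
    for q in(l,r,b): print('line',q[0],np.degrees(np.arctan2(q[1][1],q[1][0])))
    d=l[1]*np.sign(l[1][0])+r[1]*np.sign(r[1][0]); d/=np.linalg.norm(d); n=np.array([-d[1],d[0]])
    print('width',(l[0]-r[0])@n)
    ym=((l[0]+r[0])/2)@n; xb=b[0]@d
    o=d*(xb+.107)+n*ym
    return o,np.degrees(np.arctan2(d[1],d[0]))
if __name__=='__main__':
    a=np.load('pics/top0.npz')['a'];s=np.load('pics/scene0.npz')['a']
    o,th=stand(a); print('stand',o,th)
    c,sn=np.cos(np.radians(th)),np.sin(np.radians(th)); Rm=np.array([[c,-sn],[sn,c]])
    for n,im,(y0,y1,x0,x1) in(('top',a,(160,265,205,315)),('scene',s,(165,275,220,345))):
        m=((im[...,0]>200)&(im[...,1]<60)).astype(np.uint8); mm=np.zeros_like(m); mm[y0:y1,x0:x1]=m[y0:y1,x0:x1]
        v,u=np.where(mm); print(n,'knob px',u.mean(),v.mean(),len(u))
    # bar top
    w=(a.min(-1)>225).astype(np.uint8); w[:165]=0;w[265:]=0;w[:,:222]=0;w[:,282:]=0
    cs,_=cv2.findContours(w,cv2.RETR_EXTERNAL,cv2.CHAIN_APPROX_NONE); k=max(cs,key=cv2.contourArea)[:,0]
    P=np.array([ray('top',u,v,.048)[:2] for u,v in k]); r=cv2.minAreaRect((P*1000).astype(np.float32)); print('bar rect',r)
    bc=np.array(r[0])/1000; print('bar centre in stand',Rm.T@(bc-o))
    for p in ([.028,.004,.126],[0,0,0.012],[-.107,-.05,.012],[-.107,.05,.012]):
        q=np.r_[o+Rm@np.array(p[:2]),p[2]]; print(p,q,proj('top',q),proj('scene',q))
E
python3 meas.py
```

```text
line [0.54048473 0.13321482] -9.090627663662794
line [0.53712136 0.03301017] -9.053033159432891
line [0.42865929 0.08976994] 80.74590216781759
width 0.09948153907104314
stand [0.53602255 0.08355646] -9.071830411952075
top knob px 250.5 191.25 44
scene knob px 291.94736842105266 179.1578947368421 38
bar rect ((511.8973083496094, 82.06468200683594), (43.2822151184082, 149.07752990722656), 77.80352783203125)
bar centre in stand [-0.02358826 -0.005277  ]
[0.028, 0.004, 0.126] [0.564303   0.08309159 0.126     ] (np.float64(250.4998177784079), np.float64(191.24156718924766)) (np.float64(291.24242203719086), np.float64(177.69044165663763))
[0, 0, 0.012] [0.53602255 0.08355646 0.012     ] (np.float64(253.13003340436637), np.float64(213.40263233763477)) (np.float64(280.4453112714623), np.float64(223.7182420884805))
[-0.107, -0.05, 0.012] [0.42247734 0.05105285 0.012     ] (np.float64(267.2642132486103), np.float64(257.7628597130122)) (np.float64(241.0152308077849), np.float64(247.27230266221727))
[-0.107, 0.05, 0.012] [0.4382446  0.14980199 0.012     ] (np.float64(227.353340487453), np.float64(252.76154627433397)) (np.float64(228.93752757603113), np.float64(221.30975379265976))
```

```bash
cat > go.py <<'E'
import sys
from h import *
from scipy.spatial.transform import Rotation as Ro
O=np.array([0.53602,0.08356]); TH=-9.07
def S(x,y): 
    c,s=np.cos(np.radians(TH)),np.sin(np.radians(TH)); return O+np.array([c*x-s*y,s*x+c*y])
def plan(x,y,z,yaw):
    st=telemetry.observe(); R=Ro.from_euler('xyz',st['tool_rot'],degrees=True); T=Ro.from_euler('xyz',[180,0,yaw],degrees=True)
    sh=R.inv().apply(np.array([x,y,z])-st['position'])*100
    print('clock',st['clock'],'pos',st['position'].round(4),'rot',st['tool_rot'].round(2),'F',st['contact_force'].round(2),'gap',round(st['finger_gap'],3))
    print('shift cm',sh.round(2),'turn',np.degrees((R.inv()*T).as_rotvec()).round(2))
if __name__=='__main__':
    # stand x mm, y mm, z mm, yaw rel stand +90
    x,y,z,dy=map(float,sys.argv[1:5]); p=S(x/1e3,y/1e3); print('world',p); plan(p[0],p[1],z/1e3,TH+90+dy)
E
python3 go.py 28 4 200 0
python3 - <<'E'
from h import *
for n in('top','scene'):
    z=np.load(f'pics/{n}0.npz'); a,d=z['a'],z['d']; P=cloud(n,d)
    m=(a[...,0]>200)&(a[...,1]<60); m[:160]=0; m[275:]=0; m[:,:205]=0; m[:,345:]=0
    print(n,np.median(P[m],0),np.sort(P[m][:,2])[::6].round(4))
E
```

```text
world [0.56430047 0.08309604]
clock 0.1 pos [0.2755 0.6157 0.2523] rot [1.7999e+02 1.0000e-01 6.5890e+01] F [ 0.32 -0.5  -0.16] gap 0.999
shift cm [-36.81  48.11   5.31] turn [-1.000e-02  1.000e-01 -1.504e+01]
top [0.56595869 0.08427152 0.12292752] [0.119  0.1199 0.1214 0.1224 0.1231 0.1232 0.124  0.128 ]
scene [0.56459923 0.08164741 0.1229011 ] [0.1195 0.1214 0.1222 0.1229 0.1233 0.124  0.126 ]
```

```bash
python3 -m jog '[[1,-36.8,48.1,3,0,0,-15],[1,-36.8,48.1,3,0,0,-15],[1,-36.8,48.1,3,0,0,-15],[1,-36.8,48.1,3,0,0,-15],[1,-36.8,48.1,3,0,0,-15],[1,-36.8,48.1,3,0,0,-15],[1,-36.8,48.1,3,0,0,-15],[1,-36.8,48.1,3,0,0,-15]]' 40; python3 go.py 28 4 200 0
```

```text
clock: 1.1
position: [0.514, 0.1751, 0.2281]
tool_rot: [-180.0, 0.1, 80.9]
contact_force: [0.6, 0.9, 0.4]
finger_gap: 0.001
world [0.56430047 0.08309604]
clock 1.1 pos [0.514  0.1751 0.2281] rot [-1.7997e+02  1.0000e-01  8.0910e+01] F [0.57 0.94 0.37] gap 0.001
shift cm [-8.29  6.43  2.82] turn [-0.03  0.1  -0.02]
```

```bash
python3 -m jog '[[1,-4.1,3.2,1.5,0,0,0],[1,-8.3,6.4,3,0,0,0],[1,-8.3,6.4,5,0,0,0],[1,-8.3,6.4,5,0,0,0]]'; python3 go.py 28 4 129 0
python3 - <<'E'
from h import *
a,d=snap('top','t1');s,_=snap('scene','s1')
c1=cv2.resize(a[160:265,205:315],(440,420),interpolation=cv2.INTER_CUBIC); c2=cv2.resize(s[120:225,240:330],(360,420),interpolation=cv2.INTER_CUBIC)
cv2.imwrite('pics/c1.png',np.hstack([c1,c2])[:,:,::-1])
E
```

```text
clock: 1.6
position: [0.5627, 0.0823, 0.1765]
tool_rot: [-179.7, 0.2, 80.8]
contact_force: [-0.1, 1.4, 0.3]
finger_gap: -0.001
world [0.56430047 0.08309604]
clock 1.6 pos [0.5627 0.0823 0.1765] rot [-179.73    0.18   80.84] F [-0.13  1.35  0.27] gap -0.001
shift cm [0.12 0.16 4.74] turn [-0.27  0.18 -0.09]
```

View pics/c1.png

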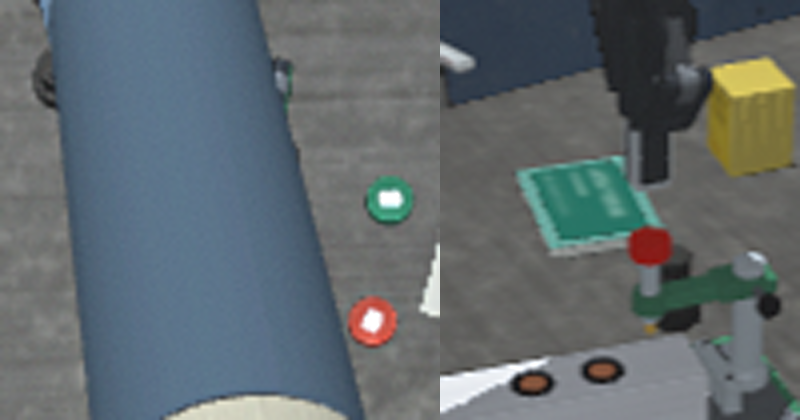

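The closed fingers hang directly above the knob (scene crop, 650,245). I'll press down in stages.

```bash
python3 -m jog '[[1,0.1,0.15,1,0,0,0],[1,0.1,0.15,2,0,0,0],[1,0.1,0.15,2.6,0,0,0],[1,0.1,0.15,3,0,0,0],[1,0.1,0.15,3.4,0,0,0],[1,0.1,0.15,3.8,0,0,0],[1,0.1,0.15,4.1,0,0,0],[1,0.1,0.15,4.1,0,0,0]]'; python3 go.py 28 4 129 0
```

```text
clock: 2.7
position: [0.5655, 0.0845, 0.1373]
tool_rot: [-180.0, 0.1, 81.0]
contact_force: [-0.9, 0.3, 1.9]
finger_gap: -0.0
world [0.56430047 0.08309604]
clock 2.7 pos [0.5655 0.0845 0.1373] rot [-1.7996e+02  7.0000e-02  8.0980e+01] F [-0.91  0.32  1.92] gap -0.0
shift cm [-0.16 -0.1   0.83] turn [-0.04  0.07  0.05]
```

```bash
cat > look.py <<'E'
import sys
from h import *
s,d=snap('scene',sys.argv[1]); P=cloud('scene',d)
m=(s[...,0]>120)&(s[...,1]<50)&(s[...,2]<50); m[:150]=0;m[215:]=0;m[:,:270]=0;m[:,310:]=0
v,u=np.where(m); print('red px',u.mean(),v.min(),v.max(),len(u),np.sort(P[m][:,2])[::4].round(4))
c2=cv2.resize(s[140:235,230:330],(720,600)[:2] and (630,598),interpolation=cv2.INTER_CUBIC); cv2.imwrite(f'pics/{sys.argv[1]}c.png',c2[:,:,::-1])
E
python3 look.py s2
```

```text
red px 292.0 182 188 46 [0.104  0.1051 0.1074 0.1079 0.1092 0.1111 0.1119 0.1123 0.1143 0.1148
 0.1154 0.1167]
```

View pics/s2c.png

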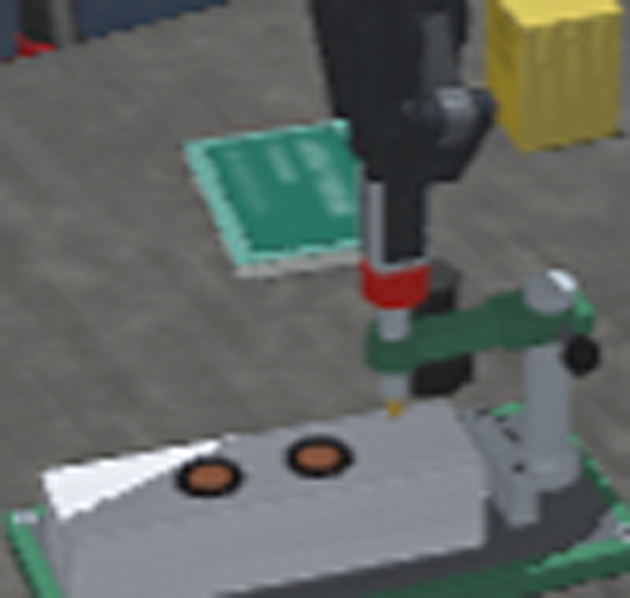

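The knob is following the fingers and its top is now at about 0.115 m. I'll keep pushing to a TCP height of 0.129.

```bash
python3 -m jog '[[1,-0.1,-0.05,0.2,0,0,0],[1,-0.1,-0.05,0.4,0,0,0],[1,-0.1,-0.05,0.6,0,0,0],[1,-0.1,-0.05,0.8,0,0,0],[1,-0.1,-0.05,0.8,0,0,0],[1,-0.1,-0.05,0.8,0,0,0]]'; python3 go.py 28 4 129 0; python3 look.py s3
```

```text
clock: 3.5
position: [0.5652, 0.0838, 0.1295]
tool_rot: [180.0, 0.1, 81.0]
contact_force: [1.6, 2.6, 4.2]
finger_gap: 0.002
world [0.56430047 0.08309604]
clock 3.5 pos [0.5652 0.0838 0.1295] rot [1.7999e+02 5.0000e-02 8.0990e+01] F [1.57 2.6  4.18] gap 0.002
shift cm [-0.08 -0.08  0.05] turn [0.01 0.05 0.06]
red px 292.0681818181818 186 191 44 [0.0961 0.0969 0.0995 0.1004 0.1025 0.1033 0.1048 0.1055 0.106  0.107
 0.1084]
```

View pics/s3c.png

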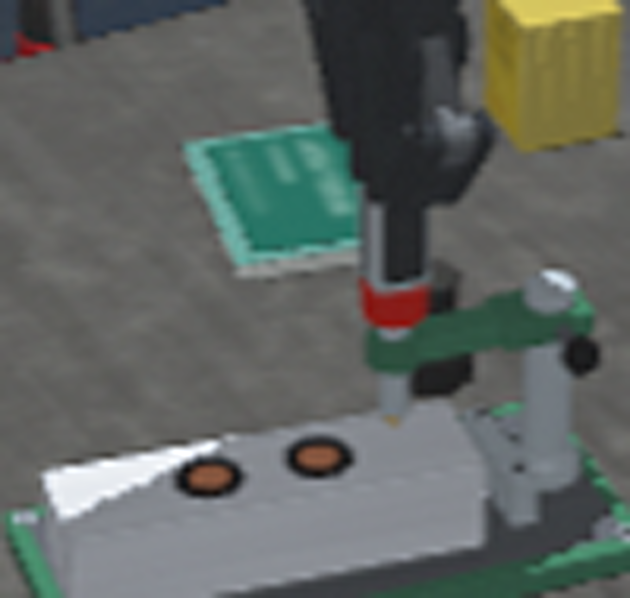

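```bash
python3 -m jog '[[1,0,0,0.06,0,0,0],[1,0,0,0.06,0,0,0],[1,0,0,0.06,0,0,0]]'; python3 -m jog '[[1,0,0,-0.5,0,0,0],[1,0,0,-2,0,0,0],[1,0,0,-5,0,0,0],[1,0,0,-8,0,0,0],[1,0,0,-8,0,0,0]]'; python3 look.py s4; python3 go.py -80 -2 160 -3.1
python3 - <<'E'
from h import *
import numpy as np
# knob depth with bright mask as at start
z=np.load('pics/s4.npz');a,d=z['a'],z['d'];P=cloud('scene',d)
m=(a[...,0]>200)&(a[...,1]<60);m[:160]=0;m[275:]=0;m[:,:205]=0;m[:,345:]=0
print(m.sum(),np.median(P[m],0),np.sort(P[m][:,2])[::6].round(4)); v,u=np.where(m);print(u.mean(),v.mean(), v.min(),v.max())
for zt in(.109,.107,.105): print(proj('scene',[.5643,.0831,zt]))
E
```

```text
clock: 3.92
position: [0.5652, 0.0837, 0.1289]
tool_rot: [180.0, 0.1, 81.0]
contact_force: [-0.0, 1.9, 5.1]
finger_gap: 0.001
clock: 4.55
position: [0.5666, 0.0834, 0.2119]
tool_rot: [179.7, -0.0, 80.9]
contact_force: [0.2, 0.3, 1.2]
finger_gap: 0.0
red px 291.9594594594595 183 191 74 [0.0972 0.0979 0.0989 0.1003 0.1019 0.1025 0.1034 0.1049 0.1055 0.1059
 0.1062 0.1063 0.1069 0.1071 0.1073 0.1076 0.1081 0.1085 0.1091]
world [0.456705   0.09419629]
clock 4.6 pos [0.5655 0.0834 0.2102] rot [1.7988e+02 3.0000e-02 8.0950e+01] F [-0.34 -0.19 -0.79] gap 0.001
shift cm [ -0.64 -10.92   4.99] turn [0.12 0.03 3.12]
0 [nan nan nan] []
  return _methods._mean(a, axis=axis, dtype=dtype,
  ret = um.true_divide(
<stdin>:6: RuntimeWarning: Mean of empty slice.
  ret = ret.dtype.type(ret / rcount)
Traceback (most recent call last):
ValueError: zero-size array to reduction operation minimum which has no identity
```

View pics/s4c.png

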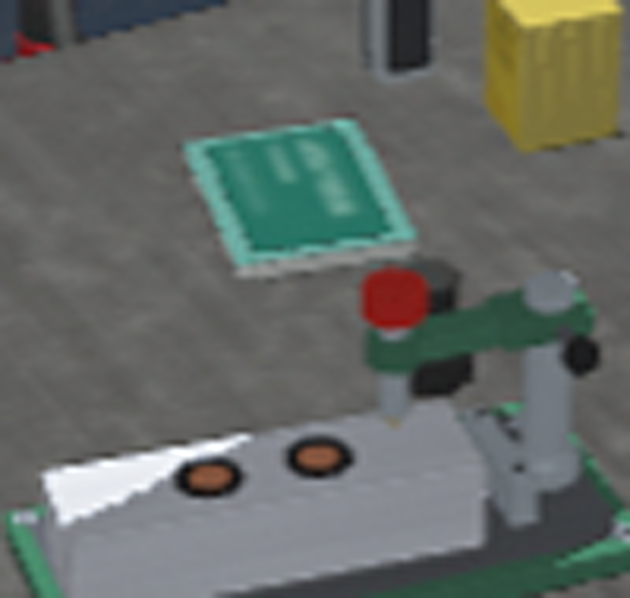

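The knob stayed where I left it, with its top at about 0.107 m, and the foot is pushed in against the bar. Next I'll move above the bar's free end with the jaws open.

```bash
python3 -m jog '[[0,-0.6,-6,0,0,0,1.5],[0,-0.6,-11.2,1,0,0,3.1],[0,-0.6,-11.2,5,0,0,3.1],[0,-0.6,-11.2,8,0,0,3.1],[0,-0.6,-11.2,9,0,0,3.1],[0,-0.6,-11.2,9,0,0,3.1]]'
python3 - <<'E'
from go import *
plan(.4533,.0948,.045,-12.2+90)
E
python3 look.py s5
python3 - <<'E'
from h import *
s=np.load('pics/s5.npz')['a']; cv2.imwrite('pics/s5d.png',cv2.resize(s[130:260,200:350],(690,598),interpolation=cv2.INTER_CUBIC)[:,:,::-1])
E
```

```text
clock: 5.35
position: [0.4537, 0.0946, 0.1193]
tool_rot: [180.0, 0.1, 77.8]
contact_force: [-0.5, -0.0, 0.6]
finger_gap: 1.002
clock 5.35 pos [0.4537 0.0946 0.1193] rot [1.7998e+02 1.0000e-01 7.7840e+01] F [-0.46 -0.02  0.58] gap 1.002
shift cm [ 0.02 -0.04  7.43] turn [0.02 0.1  0.04]
red px 292.1842105263158 183 191 76 [0.0456 0.0976 0.0987 0.0995 0.1018 0.1023 0.1029 0.105  0.1054 0.106
 0.1064 0.1068 0.107  0.1072 0.1074 0.1077 0.1079 0.1084 0.109 ]
```

View pics/s5d.png

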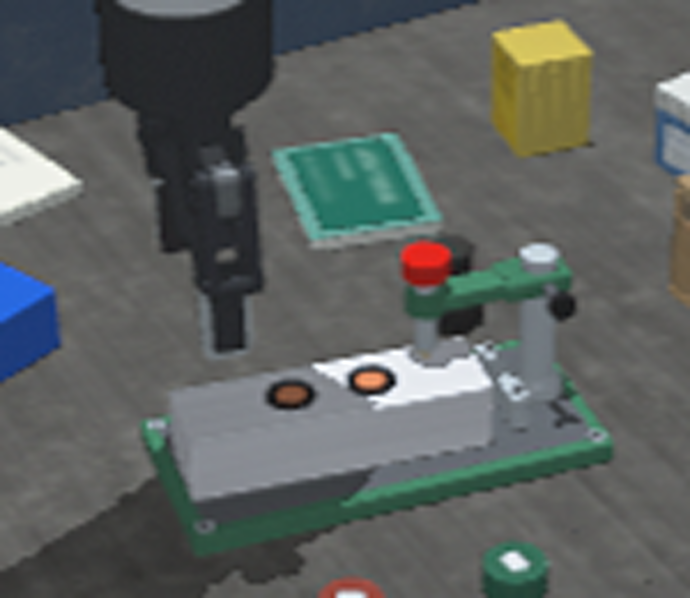

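The gripper is above the free end, the jaws straddle the bar, and the knob hasn't moved. I'll descend and close.

```bash
python3 -m jog '[[0,0,0,3,0,0,0],[0,0,0,6,0,0,0],[0,0,-0.05,7.4,0,0,0],[0,0,-0.05,7.4,0,0,0],[0,0,-0.05,7.4,0,0,0]]' 40; python3 -m jog '[[0.3,0,0,0,0,0,0],[0.4,0,0,0,0,0,0],[0.5,0,0,0,0,0,0],[0.6,0,0,0,0,0,0],[0.7,0,0,0,0,0,0],[0.7,0,0,0,0,0,0]]' 40;  python3 go.py -80 -2 45 0; python3 look.py s6
python3 - <<'E'
from h import *
s=np.load('pics/s6.npz')['a']; cv2.imwrite('pics/s6d.png',cv2.resize(s[130:260,200:350],(690,598),interpolation=cv2.INTER_CUBIC)[:,:,::-1])
E
```

```text
clock: 6.02
position: [0.4549, 0.0951, 0.0471]
tool_rot: [179.8, -0.0, 77.8]
contact_force: [0.3, 0.1, 0.4]
finger_gap: 1.001
clock: 6.78
position: [0.4553, 0.0952, 0.0477]
tool_rot: [179.7, -0.0, 77.8]
contact_force: [-1.4, -0.9, 7.7]
finger_gap: 0.509
world [0.456705   0.09419629]
clock 6.775 pos [0.4553 0.0952 0.0477] rot [ 1.7975e+02 -4.0000e-02  7.7830e+01] F [-1.42 -0.87  7.71] gap 0.509
shift cm [-0.06  0.16  0.27] turn [ 0.26 -0.04 -3.1 ]
red px 292.1842105263158 183 191 76 [0.0435 0.0969 0.0985 0.1    0.1011 0.1026 0.1035 0.1042 0.1049 0.1058
 0.1061 0.1067 0.1069 0.1072 0.1073 0.108  0.1083 0.1087 0.11  ]
```

View pics/s6d.png

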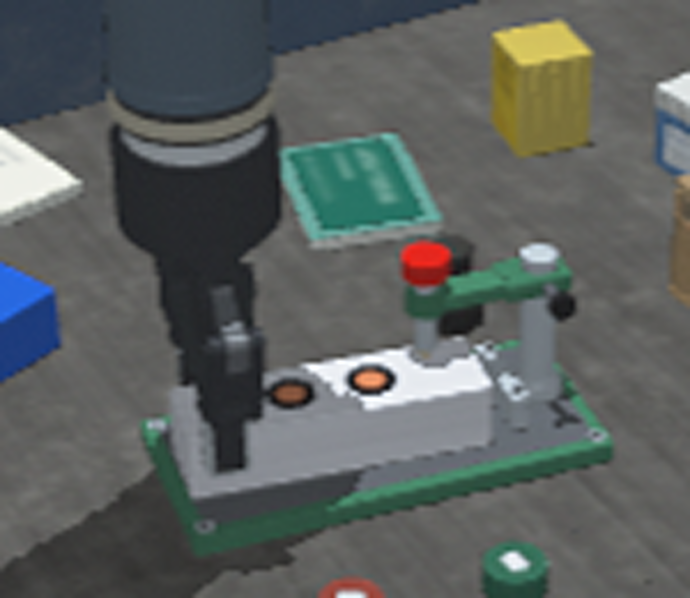

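The jaws stopped at 43 mm, so the bar is gripped. I'll work out the slide to just short of home.

```bash
python3 go.py -72.5 6 47 0;python3 go.py -70.9 8 47 0
```

```text
world [0.46537235 0.10091395]
clock 6.825 pos [0.4552 0.0951 0.0477] rot [ 1.7974e+02 -4.0000e-02  7.7830e+01] F [-0.58 -0.12  6.07] gap 0.509
shift cm [0.78 0.87 0.07] turn [ 0.26 -0.04 -3.1 ]
world [0.46726763 0.10263672]
clock 6.825 pos [0.4552 0.0951 0.0477] rot [ 1.7974e+02 -4.0000e-02  7.7830e+01] F [-0.58 -0.12  6.07] gap 0.509
shift cm [0.99 1.02 0.07] turn [ 0.26 -0.04 -3.1 ]
```

```bash
python3 -m jog '[[0.8,0.1,0.1,0.05,0,0,-0.4],[0.8,0.2,0.2,0.05,0,0,-0.8],[0.8,0.3,0.35,0.05,0,0,-1.3],[0.8,0.4,0.5,0.05,0,0,-1.8],[0.8,0.5,0.6,0.05,0,0,-2.3],[0.8,0.65,0.75,0.05,0,0,-2.8],[0.8,0.78,0.87,0.05,0,0,-3.1],[0.8,0.78,0.87,0.05,0,0,-3.1]]' 60; python3 go.py -70.9 8 47 0
python3 - <<'E'
from h import *
s,_=snap('scene','s7'); cv2.imwrite('pics/s7d.png',cv2.resize(s[130:260,200:350],(690,598),interpolation=cv2.INTER_CUBIC)[:,:,::-1])
E
```

```text
clock: 7.82
position: [0.4657, 0.1008, 0.0477]
tool_rot: [179.7, -0.0, 80.9]
contact_force: [-0.5, -0.7, 5.4]
finger_gap: 0.506
world [0.46726763 0.10263672]
clock 7.825 pos [0.4657 0.1008 0.0477] rot [ 1.7971e+02 -4.0000e-02  8.0910e+01] F [-0.51 -0.69  5.36] gap 0.506
shift cm [0.2  0.13 0.07] turn [ 0.29 -0.04 -0.02]
```

View pics/s7d.png

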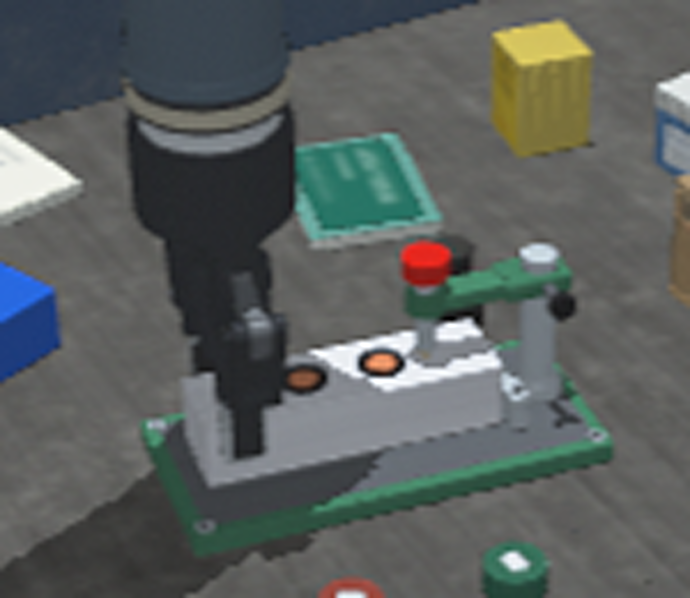

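The bar followed, aligned, and nearly touches both stops. I'll creep along +x onto the end stop first.

```bash
python3 -m jog '[[0.8,0,0.08,0.05,0,0,0],[0.8,0,0.16,0.05,0,0,0],[0.8,0,0.24,0.05,0,0,0],[0.8,0,0.32,0.05,0,0,0],[0.8,0,0.32,0.05,0,0,0]]' 60
cat > st.py <<'E'
from go import *
st=telemetry.observe(); R=Ro.from_euler('z',TH,degrees=True).inv(); p=st['position']-np.r_[O,0]
print('stand pos mm',(R.apply(p)*1e3).round(2),'F stand',R.apply(st['contact_force']).round(1),'M',R.apply(st['moment']).round(2),'yaw rel',(st['tool_rot'][2]-90-TH).round(2))
E
python3 st.py
```

```text
clock: 8.5
position: [0.4671, 0.1007, 0.0477]
tool_rot: [179.9, -0.0, 80.9]
contact_force: [-6.3, 0.6, 11.9]
finger_gap: 0.502
stand pos mm [-70.74   6.08  47.71] F stand [-6.3 -0.4 11.9] M [ 0.06  1.08 -0.01] yaw rel -0.0
```

```bash
python3 -m jog '[[0.8,0.06,0.2,0.02,0,0,0],[0.8,0.12,0.2,0.02,0,0,0],[0.8,0.18,0.2,0.02,0,0,0],[0.8,0.24,0.2,0.02,0,0,0],[0.8,0.3,0.2,0.02,0,0,0],[0.8,0.36,0.2,0.02,0,0,0],[0.8,0.36,0.2,0.02,0,0,0]]' 70; python3 st.py
```

```text
clock: 9.38
position: [0.4674, 0.1024, 0.0478]
tool_rot: [-179.8, 0.1, 80.8]
contact_force: [-7.6, -3.7, 11.4]
finger_gap: 0.502
stand pos mm [-70.7    7.76  47.75] F stand [-6.9 -4.8 11.4] M [-0.77  0.89 -0.16] yaw rel -0.09
```

```bash
python3 -m jog '[[0.8,0.2,0.25,0,0,0,0],[0.8,0.35,0.35,0,0,0,0],[0.8,0.45,0.45,0,0,0,0],[0.8,0.45,0.45,0,0,0,0],[0.8,0.45,0.45,0,0,0,0]]' 80; python3 st.py; python3 look.py s8
python3 - <<'E'
from h import *
s=np.load('pics/s8.npz')['a'];a,_=snap('top','t8')
c=cv2.resize(s[150:245,230:340],(440,380),interpolation=cv2.INTER_CUBIC);t=cv2.resize(a[165:260,220:290],(280,380),interpolation=cv2.INTER_CUBIC)
cv2.imwrite('pics/s8d.png',np.hstack([c,t])[:,:,::-1])
E
```

```text
clock: 10.0
position: [0.4676, 0.1026, 0.0478]
tool_rot: [-179.2, 0.5, 80.7]
contact_force: [-11.4, -7.6, 17.9]
finger_gap: 0.497
stand pos mm [-70.54   7.97  47.8 ] F stand [-10.   -9.3  17.9] M [-1.83  1.88 -0.06] yaw rel -0.21
red px 292.1842105263158 183 191 76 [0.0439 0.0973 0.0985 0.0997 0.1006 0.102  0.1034 0.104  0.1053 0.1057
 0.1063 0.1069 0.107  0.107  0.1077 0.1078 0.1081 0.1089 0.1093]
```

View pics/s8d.png

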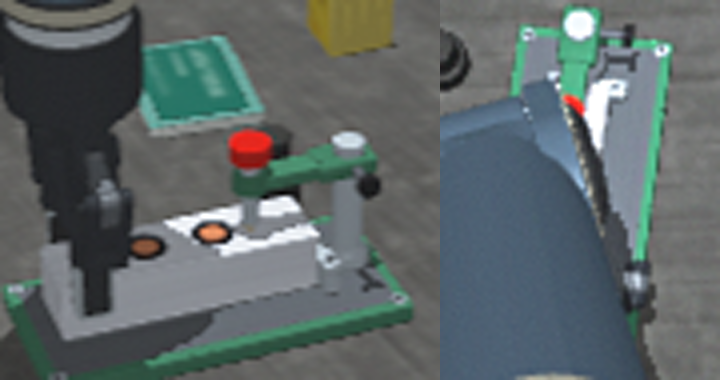

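```bash
python3 -m jog '[[0.8,0.3,0.35,0,0,0,-0.4],[0.8,0.45,0.45,0,0,0,-0.8],[0.8,0.5,0.5,0,0,0,-0.8],[0.8,0.5,0.5,0,0,0,-0.8]]' 80; python3 st.py
python3 - <<'E'
from go import *
s,_=snap('scene','s9'); K=8; x0,y0=255,190
c=cv2.resize(s[y0:y0+70,x0:x0+90],None,fx=K,fy=K,interpolation=cv2.INTER_CUBIC)
# predicted home bar top edges
def px(x,y,z):
    p=S(x,y);u,v=proj('scene',[p[0],p[1],z]); return int((u-x0+.5)*K),int((v-y0+.5)*K)
q=[(-.088,-.014),(.062,-.014),(.062,.03),(-.088,.03)]
for i in range(4): cv2.line(c,px(*q[i],.048),px(*q[(i+1)%4],.048),(255,0,255),1)
cv2.line(c,px(.062,-.014,.048),px(.062,-.014,.012),(255,0,255),1)
cv2.line(c,px(-.088,-.014,.012),px(.062,-.014,.012),(255,0,255),1)
# stop corner for offset check
cv2.line(c,px(.062,-.025,.032),px(.062,.025,.032),(0,0,255),1); cv2.line(c,px(.072,-.025,.032),px(.062,-.025,.032),(0,0,255),1)
cv2.imwrite('pics/s9d.png',c[:,:,::-1])
E
```

```text
clock: 10.6
position: [0.4679, 0.1027, 0.0478]
tool_rot: [-178.6, 0.9, 81.3]
contact_force: [-13.1, -8.9, 19.5]
finger_gap: 0.493
stand pos mm [-70.31   8.19  47.76] F stand [-11.6 -10.8  19.5] M [-1.97  2.12 -0.25] yaw rel 0.39
```

View pics/s9d.png

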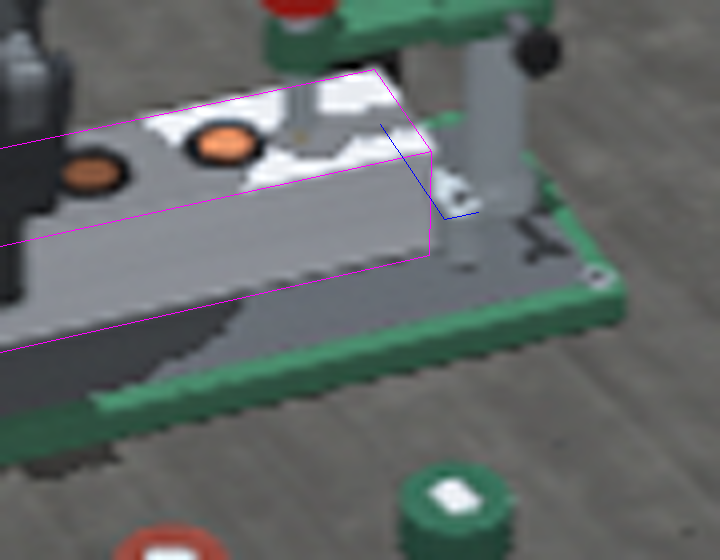

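The bar matches the predicted home outline. The gripper has tilted about 1.5°, so I'll level it while keeping the push.

```bash
python3 go.py -70.5 8 47.5 0.1; python3 - <<'E'
E
```

```text
world [0.46766263 0.10257366]
clock 10.65 pos [0.4679 0.1027 0.0478] rot [-178.58    0.92   81.32] F [-12.3   -8.32  19.1 ] gap 0.497
shift cm [-0.02 -0.02  0.03] turn [-1.42  0.92  0.28]
```

```bash
python3 -m jog '[[0.8,0.3,0.3,0,-0.4,0.3,0],[0.8,0.4,0.4,0,-0.8,0.6,0.2],[0.8,0.4,0.4,0,-1.4,0.9,0.2],[0.8,0.4,0.4,0,-1.6,1.1,0.2],[0.8,0.4,0.4,0,-1.6,1.1,0.2],[0.8,0.4,0.4,0,-1.6,1.1,0.2]]' 80; python3 st.py
```

```text
clock: 11.4
position: [0.4678, 0.1024, 0.0475]
tool_rot: [-179.6, 0.2, 81.1]
contact_force: [-10.0, -8.1, 17.1]
finger_gap: 0.499
stand pos mm [-70.34   7.88  47.53] F stand [-8.6 -9.5 17.1] M [-1.96  1.9   0.21] yaw rel 0.13
```

```bash
python3 -m jog '[[0.8,0.5,0.5,-0.02,-0.4,0.3,0],[0.8,0.6,0.65,-0.05,-0.7,0.5,0],[0.8,0.7,0.75,-0.05,-1,0.7,0],[0.8,0.7,0.75,-0.05,-1,0.7,0],[0.8,0.7,0.75,-0.05,-1,0.7,0],[0.8,0.7,0.75,-0.05,-1,0.7,0]]' 80; python3 st.py; python3 look.py s10;  python3 - <<'E'
from go import *
s=np.load('pics/s10.npz')['a']; K=6; x0,y0=220,165
c=cv2.resize(s[y0:y0+95,x0:x0+125],None,fx=K,fy=K,interpolation=cv2.INTER_CUBIC)
def px(x,y,z):
    p=S(x,y);u,v=proj('scene',[p[0],p[1],z]); return int((u-x0+.5)*K),int((v-y0+.5)*K)
q=[(-.088,-.014),(.062,-.014),(.062,.03),(-.088,.03)]
for i in range(4): cv2.line(c,px(*q[i],.048),px(*q[(i+1)%4],.048),(255,0,255),1)
cv2.line(c,px(.062,-.014,.048),px(.062,-.014,.012),(255,0,255),1)
cv2.line(c,px(-.088,-.014,.012),px(.062,-.014,.012),(255,0,255),1)
cv2.imwrite('pics/s10d.png',c[:,:,::-1])
E
```

```text
clock: 12.15
position: [0.4678, 0.1024, 0.0475]
tool_rot: [-179.6, 0.2, 81.0]
contact_force: [-16.1, -11.5, 25.9]
finger_gap: 0.498
stand pos mm [-70.32   7.88  47.51] F stand [-14.  -13.9  25.9] M [-3.26  3.35  0.32] yaw rel 0.08
red px 292.12987012987014 183 191 77 [0.0461 0.0968 0.0987 0.0999 0.1002 0.1019 0.1028 0.1039 0.1051 0.1058
 0.1062 0.1063 0.1065 0.1067 0.1069 0.1071 0.1074 0.1077 0.1085 0.1096]
```

View pics/s10d.png

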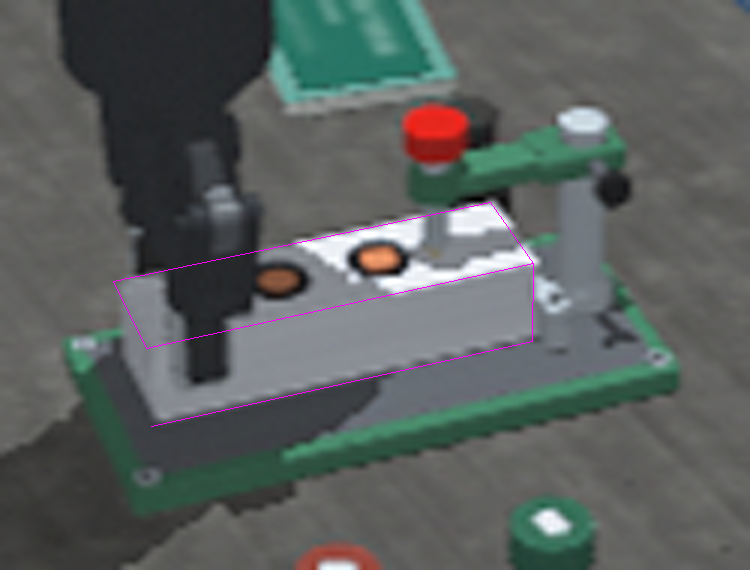

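The far end and top edges agree with home. The near end looks about 1 px off, so I'll check squareness independently by comparing the bar's lower edge with the plate's long edge in the same picture.

Run:
```python
from go import *
s=np.load('pics/s10.npz')['a'].astype(int)
hsv=cv2.cvtColor(s.astype(np.uint8),cv2.COLOR_RGB2HSV)
R=Ro.from_euler('z',TH,degrees=True).inv()
def st(u,v,z): return R.apply(ray('scene',u,v,z)-np.r_[O,0])[:2]*1e3
print('u: green bottom edge @z0 -> stand ; bar bottom edge @z.012')
G=[];B=[]
g=s.mean(-1)
for u in range(249,306,3):
    gm=(hsv[:,u,0]>60)&(hsv[:,u,0]<90)&(hsv[:,u,1]>90); gm[:215]=0; gm[250:]=0
    v=np.where(gm)[0]
    G.append(st(u,v.max()+.5,0))
    # bar side: strongest downward drop in brightness in window near prediction
    pv=np.interp(u,[245.3,308.5],[235.5,221.3]); vv=np.arange(int(pv)-5,int(pv)+5)
    d=g[vv,u]-g[vv+1,u]; k=d.argmax(); 
    B.append(st(u,vv[k]+.5,.012)); 
    print(u,v.min(),v.max(),vv[k],d[k].round(),G[-1].round(1),B[-1].round(1))
G=np.array(G);B=np.array(B)
for n,p in(('green',G),('bar',B)):
    vx,vy,x,y=cv2.fitLine(p.astype(np.float32),cv2.DIST_HUBER,0,.01,.01).ravel(); print(n,'angle',np.degrees(np.arctan(vy/vx)),'y at x=0',y-x*vy/vx)
```

```text
u: green bottom edge @z0 -> stand ; bar bottom edge @z.012
249 244 248 234 40.0 [-88.5 -45.7] [-78.2 -13.2]
252 243 248 233 62.0 [-82.4 -47.9] [-70.9 -12.1]
255 243 247 232 59.0 [-75.3 -46.9] [-63.6 -10.9]
258 242 246 231 39.0 [-68.2 -45.9] [-56.3  -9.8]
261 241 246 231 62.0 [-62.  -48.2] [-50.1 -12.1]
264 240 245 230 60.0 [-54.9 -47.2] [-42.7 -11. ]
267 240 244 229 39.0 [-47.6 -46.2] [-35.3  -9.9]
270 239 243 229 63.0 [-40.4 -45.2] [-29.  -12.2]
273 238 243 228 65.0 [-34.2 -47.5] [-21.6 -11.1]
276 237 242 227 42.0 [-26.9 -46.5] [-14.1  -9.9]
279 237 241 227 58.0 [-19.6 -45.5] [ -7.8 -12.3]
282 236 241 226 66.0 [-13.4 -47.8] [ -0.2 -11.1]
285 235 240 225 43.0 [ -6.  -46.8] [  7.4 -10. ]
288 235 239 224 15.0 [  1.4 -45.8] [15.  -8.8]
291 234 238 224 45.0 [  8.9 -44.8] [ 21.4 -11.2]
294 233 238 223 47.0 [ 15.1 -47.1] [ 29. -10.]
297 233 237 222 17.0 [ 22.6 -46.1] [36.8 -8.8]
300 232 236 222 47.0 [ 30.2 -45.1] [ 43.1 -11.2]
303 231 236 221 48.0 [ 36.4 -47.4] [ 50.9 -10.1]
green angle 0.48702842 y at x=0 -46.310295
bar angle 0.961443 y at x=0 -10.705619
```

Run:
```python
from go import *
R=Ro.from_euler('z',TH,degrees=True).inv()
def st(u,v,z): return R.apply(ray('scene',u,v,z)-np.r_[O,0])[:2]*1e3
S_=[np.load(f'pics/{t}.npz')['a'].astype(float) for t in('s10',)]
s=S_[0]
def half(col,v0,v1):
    # subpixel crossing between plateau means
    c=col[v0:v1+1]; a,b=c[:2].mean(),c[-2:].mean(); h=(a+b)/2
    for i in range(len(c)-1):
        if (c[i]-h)*(c[i+1]-h)<=0 and c[i]!=c[i+1]: return v0+i+(c[i]-h)/(c[i]-c[i+1])
B=[];G=[];T=[]
for u in range(252,306):
    pv=np.interp(u,[249,303],[234.3,221.5]); p=int(round(pv)); v=half(s[:,u].mean(-1),p-4,p+4)
    if u<276 or u>286: B.append(st(u,v,.012))
    pv=np.interp(u,[249,303],[248.5,236.3]); p=int(round(pv)); ch=s[:,u,1]-s[:,u,0]; v=half(ch,p-2,p+4); G.append(st(u,v,0))
    # top border green/plate inner? upper start of green
for n,p in(('bar',B),('green',G)):
    p=np.array(p); c=np.polyfit(p[:,0],p[:,1],1); r=p[:,1]-np.polyval(c,p[:,0]); print(n,np.degrees(np.arctan(c[0])),c[1],r.std(),len(p), 'se deg',np.degrees(r.std()/p[:,0].std()/len(p)**.5))
```

```text
bar 0.965186817638185 -11.266874514415852 0.7070927864348328 43 se deg 0.14900055778091117
green 0.22038267961181296 -47.26129531732624 0.2746123993217996 54 se deg 0.0588960094191613
```

```bash
cat > ang.py <<'E'
from go import *
import sys
R=Ro.from_euler('z',TH,degrees=True).inv()
def st(u,v,z): return R.apply(ray('scene',u,v,z)-np.r_[O,0])[:2]*1e3
def run(tag,yoff=8,z=.012):
    g=np.load(f'pics/{tag}.npz')['a'].astype(float).mean(-1)
    out=[]
    for x in np.arange(-78,58,1.0)/1e3:
        # sample brightness along stand y, across edge predicted at y0
        y0=yoff/1e3-.022
        p=S(x,y0);u,v=proj('scene',[p[0],p[1],z]); u=round(u)
        vv=np.arange(int(v)-4,int(v)+6); d=g[vv,u]-g[vv+1,u]; d=np.clip(d,0,None); k=d.argmax()
        if d[k]<15: continue
        lo,hi=max(0,k-1),min(len(d),k+2); e=(d[lo:hi]*(vv[lo:hi]+.5)).sum()/d[lo:hi].sum()
        out.append(st(u,e,z))
    p=np.array(out); c=np.polyfit(p[:,0],p[:,1],1); r=p[:,1]-np.polyval(c,p[:,0]); ok=abs(r)<1.2
    c=np.polyfit(p[ok,0],p[ok,1],1); r=p[ok,1]-np.polyval(c,p[ok,0])
    print(tag,'angle',np.degrees(np.arctan(c[0])).round(2),'y0',c[1].round(2),'std',r.std().round(2),ok.sum())
if __name__=='__main__':
    for t,y in(('s6',-5),('s7',6),('s8',8),('s9',8),('s10',8)): run(t,y)
E
python3 ang.py
```

```text
s6 angle -2.69 y0 -25.39 std 0.54 111
s7 angle 0.47 y0 -13.67 std 0.59 128
s8 angle 0.26 y0 -11.84 std 0.5 123
s9 angle 0.89 y0 -10.94 std 0.56 128
s10 angle 0.84 y0 -11.37 std 0.52 127
```

```bash
python3 -m jog '[[0.8,0.7,0.75,-0.05,-1,0.7,0.3],[0.8,0.7,0.75,-0.05,-1,0.7,0.5],[0.8,0.7,0.75,-0.05,-1,0.7,0.5],[0.8,0.7,0.75,-0.05,-1,0.7,0.5]]' 80; python3 st.py; python3 look.py s11 | cut -c1-40
python3 - <<'E'
from ang import run
run('s11')
E
```

```text
clock: 12.7
position: [0.4678, 0.1025, 0.0475]
tool_rot: [-179.6, 0.2, 80.6]
contact_force: [-16.9, -12.6, 26.2]
finger_gap: 0.495
stand pos mm [-70.37   7.93  47.52] F stand [-14.7 -15.1  26.2] M [-3.31  3.36  0.77] yaw rel -0.33
red px 292.1842105263158 183 191 76 [0.0
 0.1061 0.1065 0.107  0.1071 0.1075 0.10
s11 angle 0.51 y0 -11.72 std 0.51 128
```

```bash
python3 -m jog '[[0.8,0.7,0.75,-0.05,-1,0.7,-0.4],[0.8,0.7,0.75,-0.05,-1,0.7,-0.8],[0.8,0.7,0.75,-0.05,-1,0.7,-0.8],[0.8,0.7,0.75,-0.05,-1,0.7,-0.8]]' 80; python3 st.py; python3 look.py s12 | cut -c1-40
python3 - <<'E'
from ang import run
run('s12')
E
```

```text
clock: 13.25
position: [0.4679, 0.1024, 0.0475]
tool_rot: [-179.6, 0.1, 81.2]
contact_force: [-17.0, -12.7, 26.1]
finger_gap: 0.498
stand pos mm [-70.27   7.85  47.52] F stand [-14.8 -15.2  26.1] M [-3.22  3.33 -0.28] yaw rel 0.24
red px 292.1842105263158 183 191 76 [0.0
 0.1061 0.1064 0.1066 0.1069 0.1072 0.10
s12 angle 0.79 y0 -11.42 std 0.52 129
```

With both pushes at about 15 N, the wrist torque puts the side-stop reaction inside the contact length, so the bar is seated along it rather than on one end. I'll take a last look before handing in.

```bash
python3 - <<'E'
from h import *
s,_=snap('scene','s13'); cv2.imwrite('pics/s13d.png',cv2.resize(s[150:275,215:345],(624,600),interpolation=cv2.INTER_CUBIC)[:,:,::-1])
E
python3 st.py
```

```text
stand pos mm [-70.3    7.87  47.5 ] F stand [-14.6 -14.4  26.4] M [-3.32  3.39 -0.22] yaw rel 0.24
```

View pics/s13d.png

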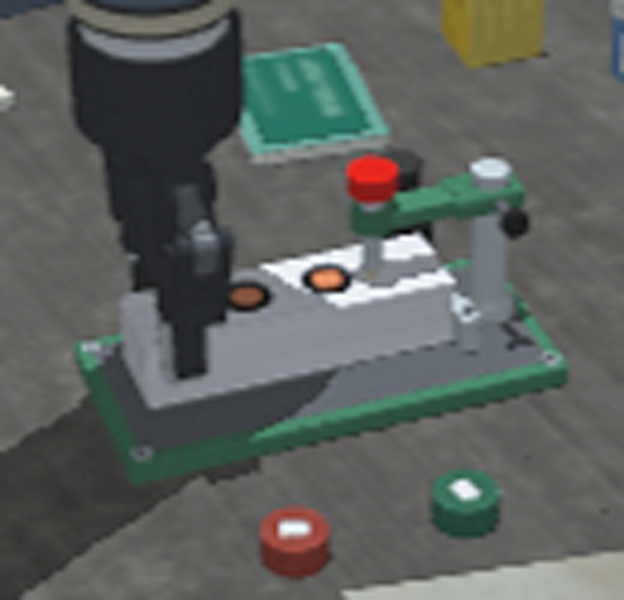

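The bar is gripped, flat and in the corner under the foot. The knob at (373,178) hasn't moved and the mounts are untouched, so I'm handing in.

```bash
python3 -c "
from rig import finish_job; print(finish_job())"
```

```text
the job is handed in; nothing more can be done
None
```

I pressed the red knob down to about 107 mm and let go. I then gripped the bar's free end and slid it under the foot into the corner. I handed in at about 13 s, still gripping and pressing the bar against both stops.

**Last checks that agreed:**
- **Pressing:** reaction forces were about 14.5 N from each stop, with the grip set to 80 N and the jaws stopped on the bar.
- **Position:** the tool was within about 1 mm of where it should be with the bar home.
- **Squareness by force:** the tool was square to the stand within about 0.25°, and the small wrist torque fits contact along the side stop rather than at one end.
- **Gauge:** the knob stayed at about 107 mm to the end, and the foot was still in contact with the bar. I judged the 5 mm from the knob height; I did not measure the foot itself.
- **Other items:** in the last picture the two mounts were where they had been. The eyepiece was mostly hidden behind the gauge in that view, but nothing touched it.

**One check disagreed slightly:** the bar's lower edge in the picture read about 0.8° off the stand's x direction. The plate's own edge read 0.2 to 0.5° off too, and earlier pictures showed an offset of about 0.45°. I took most of it as camera bias and relied on the force readings for squareness.

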